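Load the blow-off tray and open the air

ROBOT

A 7-joint arm with a two-finger parallel gripper is mounted at the origin on the work surface. World frame = base frame: x ahead of the robot, y to its left, z up, the work surface at z = 0. Lengths are in m, angles in rad, forces in N, time in s.
With the tool pointing down it reaches from about 0.35 to 0.775 m from the base axis. Payload 3.1 kg.
Tool frame: the origin (TCP) lies at the very end of the fingers, on their centre line; the grasp point (between the pads) lies 19 mm behind it; z points along the fingers, y is the line along which they close (so a half turn about z gives the same grasp; the last joint's range is limited). The gripper opens to 85 mm and grips with 20 to 120 N. Pads are 22 mm wide; open, the fingers measure 114 mm over their backs; the gripper's body (76 mm by 85 mm) begins 54 mm behind the grasp point. The pads swing forward as they close: fully open they stand 13 mm farther back than shut.
Start: joints at [-1.277, 0.311, 0.014, 1.512, -0.004, 1.319, -0.027], TCP at [0.181, 0.519, 0.231] pointing down, gripper open.
Joint ranges: [-2.7, 2.7], [-0.3, 1.91], [-1.27, 1.3], [0.12, 2.57], [-1.44, 4.58], [0.2, 2.03], [-3.05, 3.05]. Speed limits (rad/s): [2.79, 2.79, 3.14, 3.14, 3.14, 3.14, 3.14].

INTERFACE

Orientations are given as a unit quaternion [w, x, y, z].
In Python, from rig import r, solve_ik, readout, camera, camera_model gives the robot as it stands. The module is installed in compiled form; this text tells all that it offers. Calls block until the motion is done:
- r.movep(position, orientation): joint-space move of the TCP to a pose.
- r.move_linear(position, orientation=None, velocity=0.15): straight line of the TCP; orientation=None keeps the orientation; velocity is the mean speed in m/s.
- r.movej(angles): joint-space move.
- r.open_gripper() and r.close_gripper(): open the fingers fully, or close them until they stop; the grip force is fixed at half the most.
- r.wait(seconds).
- solve_ik(position, orientation): joint angles nearest the present ones, or None.
- readout.state(): the state.
- camera(name): name is "scene" or "top" or "wrist"; returns the picture (400x640x3 uint8, red, green, blue); there is no depth.
- camera_model(name): a dict with "mtx" (3x3 intrinsics, pixels), "pose" (4x4, takes a point from camera to world coordinates). Camera axes: x right, y down, z forward; pixel columns grow to the right and rows downward; lengths in m; the calibration is good to about 2 mm. A picture is of the moment at which its call begins: read the wrist's pose just before it. camera_model takes no time and is no camera call; for the wrist camera it gives the pose at the moment of the call.
A pose or a line that the arm cannot do raises r.IKError and nothing moves.
- r.finish_job(): hands the job in; it is judged then, once.
The state is a dict: "time_s": time; "qpos": joint angles; "qd": joint speeds; "joint_torque": joint torques, N m; "tcp_pos": TCP position; "ee_rot": TCP orientation; "force": force on the tool from outside, world axes, zero at the start; "moment": the same for the moment, N m; "opening": finger opening in m; "gripper_force": force on a finger pad.
Only numpy, scipy, OpenCV 4.12 (cv2) and the standard library are available. Lean on these libraries where they do the work, as an engineer would, in place of code of your own. Each camera call takes 0.05 s, during which the arm holds its last target. There are 200 camera calls.

TASK

The cleaned sleeves are to be blown dry: first swing the blue air lever fully shut against the red mark and slide the tray fully out to its loading stop, then pull the nested sleeves apart and stand each one upright on the tray floor in the row of its own size (slim maroon ones in the narrow row, brass ones in the middle row, the wide steel one in the wide row). With all sleeves loaded, slide the tray fully home to the nozzles, and only then swing the lever so that it lines up with the yellow pointer. Keep the air shut whenever the tray is out, and leave the bin, the can and the wrench where they are.

Things in the scene. Friction and masses are not known exactly. Their poses are not given: they have to be found in the camera images.
- lever (a joint): air lever angle about its upright spindle (rad), a blue lever lying level: 0 = fully shut (over the red mark, hard stop), grows clockwise seen from above, to a hard stop at 1.9. Stays where it is left; about 2 N at the knob moves it.
- lever_knob (a point): centre of the top of the lever's upright round knob (20 mm diameter, 38 mm clear height above the lever bar, top 116 mm above the table), 85 mm from the spindle axis. Axes turn with the lever: its -x axis points outward along the lever from spindle to knob, z up.
- valve: brass air valve on a round foot 72 mm across, fixed to the table; origin on the spindle axis at table level, z up. With the lever shut, the lever points along the valve's -x axis, where a red mark lies.
- pointer: yellow pointer, fixed under the lever on the same spindle axis (origin there, at table level); its -x axis points along the pointer. The lever is set when the lever's -x axis and the pointer's -x axis agree, that is lever angle = clockwise angle from valve -x to pointer -x (0.7 to 1.5 rad). Flat, top 53 mm above the table, below the lever; cannot move.
- pointer_tip (a point): outer tip of the yellow pointer, 130 mm from the spindle axis, 50 mm above the table.
- tray (a joint): tray carriage travel on its rails (m): 0 = fully home at the nozzles (hard stop), 0.14 = fully out at the loading stop (hard stop). Grows along the tray's -y axis. Stays where it is left; about 3 to 5 N moves it.
- tray_floor (a point): centre of the top of the blue tray's floor, 28 mm above the table; x away from the robot, y towards the nozzles, z up. Rows run along y, 192 mm long, between white strips 4 mm wide, 9 mm high: narrow row 44 mm wide centred at x = -0.072, middle 60 mm wide at x = -0.016, wide 76 mm wide at x = 0.056. The two narrower rows take two sleeves each, say at y = -0.05 and 0.05.
- tray_handle (a point): centre of the top of the tray's black upright handle post, 22 mm diameter, 88 mm tall, top 116 mm above the table; on the robot's side of the tray at x = -0.125, y = 0 in the tray's axes. Axes as the tray's.
- station: blow-off station, fixed: grey base with rails and a nozzle manifold (a level bar 98 mm high) 140 mm along its +y axis from its origin; the origin is at table level under the centre of the tray when fully home. Axes as the tray's.
- wide1: wide steel sleeve: plain open tube, outer diameter 66 mm, bore 56 mm, 36 mm tall, stands upright. Origin: centre of its underside, z axis up along the tube. wide1, mid1 and slim1 (those present) stand nested in one another on the table, all on the table top, the slimmer ones taller so that each sticks out 28 mm above the next. None from the start if absent this time.
- mid1: brass sleeve: plain open tube, outer diameter 50 mm, bore 40 mm, 64 mm tall, stands upright. Origin: centre of its underside, z axis up along the tube. wide1, mid1 and slim1 (those present) stand nested in one another on the table, all on the table top, the slimmer ones taller so that each sticks out 28 mm above the next. None from the start if absent this time.
- slim1: slim maroon sleeve: plain open tube, outer diameter 34 mm, bore 22 mm, 92 mm tall, stands upright. Origin: centre of its underside, z axis up along the tube. wide1, mid1 and slim1 (those present) stand nested in one another on the table, all on the table top, the slimmer ones taller so that each sticks out 28 mm above the next. None from the start if absent this time.
- mid2: brass sleeve: plain open tube, outer diameter 50 mm, bore 40 mm, 64 mm tall, stands upright. Origin: centre of its underside, z axis up along the tube. mid2 and slim2 (those present) stand nested on the table as a second group, slim2 inside mid2, both on the table top. None from the start if absent this time.
- slim2: slim maroon sleeve: plain open tube, outer diameter 34 mm, bore 22 mm, 92 mm tall, stands upright. Origin: centre of its underside, z axis up along the tube. mid2 and slim2 (those present) stand nested on the table as a second group, slim2 inside mid2, both on the table top. None from the start if absent this time.
- parts_bin: yellow open parts bin, 80 x 100 x 50 mm, bystander; origin centre of underside.
- can: can, 60 mm across, 110 mm tall, bystander; origin centre of underside.
- wrench: wrench lying on the table, bystander; origin at its underside, lies along its x.
Things that resemble listed ones, but are neither listed nor needed, are in the scene too. Leave any green look-alike of the valve alone. Leave any turquoise look-alike of the slim1 alone.

How it is judged:
On the way, in this order (a step that is already met when the one before it is completed fails the run):
1. the air lever is fully shut with the tray still in its dock (value of joint lever below 0.08 rad and value of joint tray below 0.06 m), for 0.2 s.
2. the tray is fully out at its loading stop with the air shut (value of joint lever below 0.08 rad and value of joint tray above 0.13 m), for 0.2 s.
3. with tray out and air shut, every sleeve stands upright and apart on the tray floor in the row of its size (all of step 2 and x of wide1 in the frame of tray_floor between 0.0475 and 0.0645 m and y of wide1 in the frame of tray_floor between -0.085 and 0.085 m and z of wide1 in the frame of tray_floor between -0.004 and 0.004 m and angle between each of wide1, mid1, slim1, mid2, slim2's own z axis and vertical below 0.08 rad and linear speed of each of wide1, mid1, slim1, mid2, slim2 below 0.03 m/s and x of mid1 in the frame of tray_floor between -0.0245 and -0.0075 m and y of mid1 in the frame of tray_floor between -0.085 and 0.085 m and z of mid1 in the frame of tray_floor between -0.004 and 0.004 m and x of slim1 in the frame of tray_floor between -0.0805 and -0.0635 m and y of slim1 in the frame of tray_floor between -0.085 and 0.085 m and z of slim1 in the frame of tray_floor between -0.004 and 0.004 m and x of mid2 in the frame of tray_floor between -0.0245 and -0.0075 m and y of mid2 in the frame of tray_floor between -0.085 and 0.085 m and z of mid2 in the frame of tray_floor between -0.004 and 0.004 m and x of slim2 in the frame of tray_floor between -0.0805 and -0.0635 m and y of slim2 in the frame of tray_floor between -0.085 and 0.085 m and z of slim2 in the frame of tray_floor between -0.004 and 0.004 m), for 0.2 s.
4. the tray is fully home with the air still shut (value of joint lever below 0.08 rad and value of joint tray below 0.008 m), for 0.2 s.
At the end, for the whole second after the job is handed in: Every sleeve present stands upright (within 0.08 rad) at rest on the tray floor in the row of its size, the tray is within 8 mm of fully home, and the lever lines up with the yellow pointer within 0.08 rad, at rest (x of wide1 in the frame of tray_floor between 0.0475 and 0.0645 m and y of wide1 in the frame of tray_floor between -0.085 and 0.085 m and z of wide1 in the frame of tray_floor between -0.004 and 0.004 m and angle between each of wide1, mid1, slim1, mid2, slim2's own z axis and vertical below 0.08 rad and linear speed of each of wide1, mid1, slim1, mid2, slim2 below 0.03 m/s and x of mid1 in the frame of tray_floor between -0.0245 and -0.0075 m and y of mid1 in the frame of tray_floor between -0.085 and 0.085 m and z of mid1 in the frame of tray_floor between -0.004 and 0.004 m and x of slim1 in the frame of tray_floor between -0.0805 and -0.0635 m and y of slim1 in the frame of tray_floor between -0.085 and 0.085 m and z of slim1 in the frame of tray_floor between -0.004 and 0.004 m and x of mid2 in the frame of tray_floor between -0.0245 and -0.0075 m and y of mid2 in the frame of tray_floor between -0.085 and 0.085 m and z of mid2 in the frame of tray_floor between -0.004 and 0.004 m and x of slim2 in the frame of tray_floor between -0.0805 and -0.0635 m and y of slim2 in the frame of tray_floor between -0.085 and 0.085 m and z of slim2 in the frame of tray_floor between -0.004 and 0.004 m and value of joint tray below 0.008 m and angle between the x axis of lever_knob and the x axis of pointer, either way round below 0.08 rad and velocity of joint lever between -0.05 and 0.05 rad/s); the robot touches nothing.
It fails at once if the air is open (lever over 0.25 rad) while the tray is more than 60 mm out (value of joint lever above 0.25 rad and value of joint tray above 0.06 m).
It fails at once if the bin, the can or the wrench is moved more than 30 mm (distance of any of parts_bin, can, wrench from where it was at the start of the episode above 0.03 m).
Of wide1, mid1, slim1, mid2, slim2 only 3 to 5 are there at a start; the rules pass over those that are not, and their reading is None.
At some moment in a run one of wide1, mid1, mid2 may be knocked a few centimetres aside while the robot is not near it.
It also fails if it takes over 210 s, if anything falls off the work surface, if the arm or the gripper's body presses on something with over 40 N, if the wrist force passes 120 N, or if a joint passes its speed limit or range.

## Working session

There is one attempt and no reset: what is moved stays moved. The work goes in short steps, each a Python script; the robot and the scene stay as the last script left them, time stands still between calls to the robot, and variables do not carry over. Pictures are saved under pics/ and viewed, at most 14 in all, crops included, and the job is handed in when it is done.

```bash
mkdir -p pics; ls; python3 - <<'E'
from rig import r, readout, camera, camera_model
import cv2,numpy as np
np.set_printoptions(precision=4,suppress=True)
for n in("scene","top"):
    im=camera(n);cv2.imwrite(f"pics/{n}0.png",im[:,:,::-1]);m=camera_model(n);print(n,m["mtx"],m["pose"])
print(readout.state())
E
```

```text
pics
scene [[519.9393   0.     321.2887]
 [  0.     519.9393 199.7035]
 [  0.       0.       1.    ]] [[ 0.5397  0.6615 -0.5207  1.2152]
 [ 0.8418 -0.4315  0.3243 -0.3698]
 [-0.0102 -0.6133 -0.7898  1.1054]
 [ 0.      0.      0.      1.    ]]
top [[434.0897   0.     315.0854]
 [  0.     434.0897 206.2526]
 [  0.       0.       1.    ]] [[-0.017  -0.9947  0.1018  0.4303]
 [-0.9998  0.0163 -0.0073  0.0438]
 [ 0.0056 -0.1019 -0.9948  1.2953]
 [ 0.      0.      0.      1.    ]]
{'time_s': 0.1, 'qpos': array([-1.2767,  0.3117,  0.014 ,  1.5129, -0.0044,  1.3192, -0.0272]), 'qd': array([-0.0003, -0.    ,  0.002 , -0.003 ,  0.0004, -0.0008, -0.0003]), 'joint_torque': array([  0.0006, -38.0854,   0.1464, -23.1243,   0.0123,   0.0081,
         0.    ]), 'tcp_pos': array([0.181 , 0.5187, 0.2303]), 'ee_rot': array([-0.0001,  0.1671,  0.9859, -0.0011]), 'force': array([-0.0784, -0.3987,  0.3097]), 'moment': array([-0.0399, -0.0549, -0.0502]), 'gripper_force': 0.0, 'opening': 0.08523597050007448}
```

View pics/scene0.png

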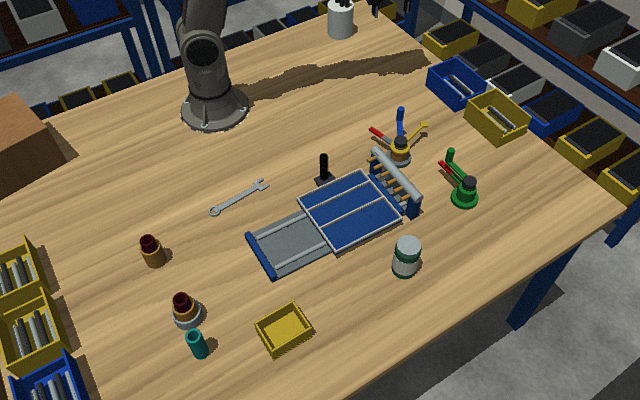

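View pics/top0.png

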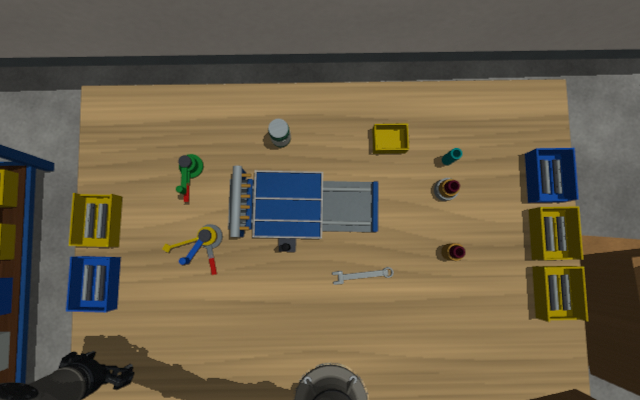

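Top view: the wanted valve is the one with the blue lever (knob ~(185,262), yellow pointer tip (167,248), red mark (212,268)). The green valve at (190,165) is the look-alike. The 3-sleeve nest is at (447,188) and the 2-sleeve nest at (455,252). The turquoise tube at (452,156) is the decoy. The tray handle is at (287,246). Checking all of this in one close crop.

```bash
python3 - <<'E'
import cv2,numpy as np
t=cv2.imread('pics/top0.png');s=cv2.imread('pics/scene0.png')
f=lambda im,x,y:cv2.resize(im[y:y+72,x:x+96],(400,300),interpolation=cv2.INTER_CUBIC)
cv2.imwrite('pics/c0.png',np.vstack([np.hstack([f(t,160,218),f(t,395,190)]),np.hstack([f(s,352,98),f(s,135,270)])]))
for n,im in(('top',t),('scene',s)):
    h=cv2.cvtColor(im,cv2.COLOR_BGR2HSV)
    for c,lo,hi in(('blue',(105,150,60),(125,255,255)),('yellow',(22,180,90),(32,255,255)),('red',(0,180,120),(6,255,255)),('maroon',(0,120,30),(10,255,119)),('maroon2',(170,100,30),(180,255,160))):
        k,l,st,ce=cv2.connectedComponentsWithStats(cv2.inRange(h,lo,hi))
        print(n,c,[(st[i].tolist(),ce[i].round(1).tolist()) for i in range(1,k) if st[i][4]>12 and st[i][4]<700])
E
```

```text
top blue [([561, 164, 3, 25, 28], [561.6, 175.9]), ([246, 179, 7, 50, 173], [249.2, 203.5]), ([372, 182, 6, 50, 232], [374.5, 206.2]), ([179, 239, 24, 26, 175], [190.9, 252.8]), ([0, 278, 12, 37, 412], [5.2, 295.0])]
top yellow [([374, 123, 35, 27, 644], [388.9, 138.0]), ([0, 169, 5, 36, 136], [1.4, 184.9]), ([540, 206, 44, 54, 682], [556.3, 233.8]), ([0, 224, 2, 21, 24], [0.1, 232.9]), ([198, 227, 18, 18, 121], [209.4, 235.3]), ([162, 236, 36, 16, 135], [177.2, 244.2])]
top red [([184, 186, 5, 16, 47], [186.5, 194.9]), ([209, 258, 8, 17, 79], [212.3, 266.0])]
top maroon []
top maroon2 [([448, 181, 12, 11, 66], [452.7, 185.8]), ([453, 246, 12, 12, 75], [458.3, 251.6])]
scene blue [([410, 2, 3, 13, 16], [410.9, 8.2]), ([471, 4, 10, 8, 24], [475.1, 7.6]), ([308, 6, 12, 10, 20], [313.8, 10.8]), ([286, 13, 13, 13, 71], [290.6, 19.6]), ([396, 13, 15, 19, 68], [404.5, 22.2]), ([0, 17, 134, 46, 454], [65.9, 39.1]), ([492, 20, 10, 6, 16], [496.8, 22.4]), ([500, 25, 7, 6, 15], [502.9, 27.3]), ([507, 29, 14, 11, 40], [513.2, 33.9]), ([521, 38, 12, 9, 35], [526.0, 42.3]), ([533, 47, 6, 4, 15], 
[... 905 characters left out ...]
, 12, 64], [27.0, 316.3]), ([14, 318, 4, 7, 13], [15.7, 321.4])]
scene red [([369, 127, 14, 10, 47], [376.1, 131.6]), ([439, 160, 7, 8, 21], [442.2, 163.0])]
scene maroon [([496, 1, 11, 12, 26], [501.4, 6.5]), ([502, 9, 5, 9, 14], [503.9, 13.0]), ([508, 16, 10, 7, 19], [512.6, 19.7]), ([539, 26, 6, 5, 14], [541.6, 27.6]), ([527, 29, 6, 7, 14], [529.4, 31.5]), ([552, 45, 7, 8, 18], [554.7, 48.2]), ([580, 60, 9, 12, 27], [585.0, 65.3]), ([632, 86, 7, 9, 23], [635.0, 90.2]), ([543, 138, 12, 10, 26], [548.7, 142.2]), ([438, 162, 15, 12, 36], [446.0, 167.2]), ([591, 175, 6, 6, 14], [594.0, 177.6])]
scene maroon2 [([140, 235, 14, 17, 86], [146.6, 242.2]), ([173, 293, 15, 20, 103], [180.3, 301.2])]
```

View pics/c0.png

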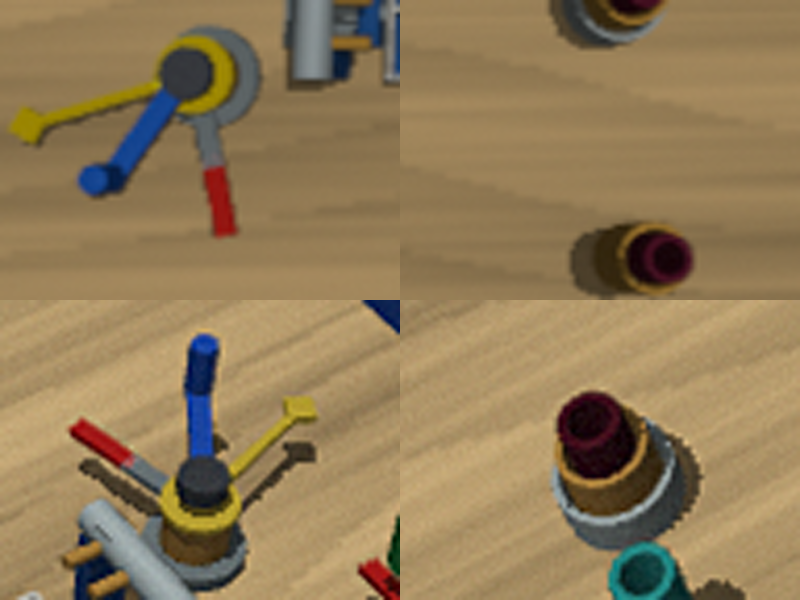

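All five sleeves are present, and the crop confirms the blue-lever valve and the maroon nests (the turquoise tube sits beside the 3-nest). Now triangulating the valve, handle and nests.

```bash
cat > h.py <<'E'
from rig import r, solve_ik, readout, camera, camera_model
import cv2,numpy as np
from scipy.spatial.transform import Rotation as R
np.set_printoptions(precision=4,suppress=True)
def ray(n,uv,m=None):
    m=m or camera_model(n);d=m["pose"][:3,:3]@np.linalg.solve(m["mtx"],[*uv,1]);return m["pose"][:3,3],d
def onz(n,uv,z,m=None):
    o,d=ray(n,uv,m);return o+d*(z-o[2])/d[2]
def tri(a,b):
    (o1,d1),(o2,d2)=ray("top",a),ray("scene",b)
    s=np.linalg.lstsq(np.c_[d1,-d2],o2-o1,rcond=None)[0];p,q=o1+s[0]*d1,o2+s[1]*d2
    return (p+q)/2,np.linalg.norm(p-q)
def down(yaw):  # tool pointing down, closing line (tool y) at angle yaw+90deg from world x
    q=(R.from_euler('z',yaw)*R.from_quat([1,0,0,0])).as_quat();return np.array([q[3],q[0],q[1],q[2]])
def st():
    s=readout.state();return round(s["time_s"],1),s["tcp_pos"],round(s["opening"],4),s["force"].round(1)
E
python3 - <<'E'
from h import *
print('knob',tri((183.0,261),(400.9,108.5)),onz('top',(183,261),.116),onz('scene',(400.9,108.5),.116))
print('cap',tri((204.9,234.8),(400.7,138.8)))
print('tip',tri((163.5,248.4),(426.5,123.5)),onz('top',(163.5,248.4),.05))
print('redend',tri((214.3,274),(370,129.5)),onz('top',(214.3,274),.05))
t=cv2.imread('pics/top0.png')
h=cv2.cvtColor(t,cv2.COLOR_BGR2HSV)
print('slims',onz('top',(453.5,185.7),.092),onz('scene',(178.5,297.5),.092),onz('top',(459.5,251.6),.092),onz('scene',(146,240),.092))
# tray floor corners
m=cv2.inRange(h,(105,100,30),(125,255,255));m=cv2.morphologyEx(m,cv2.MORPH_CLOSE,np.ones((7,7)))
for c in cv2.findContours(m,0,2)[0]:
    if cv2.contourArea(c)>3000: 
        b=cv2.minAreaRect(c);bp=cv2.boxPoints(b);print(b,*[onz('top',p,.028)[:2] for p in bp])
cv2.imwrite('pics/c1.png',np.hstack([cv2.resize(t[160:260,225:325],(400,400)),cv2.resize(cv2.imread('pics/scene0.png')[140:240,290:390],(400,400))]))
for y in(.25,-.25):
  print([solve_ik(p,down(y)) is not None for p in([.4,.3,.2],[.6,-.3,.2])])
E
```

```text
knob (array([0.4097, 0.3962, 0.1122]), np.float64(0.004435084862802886)) [0.4086 0.393  0.116 ] [0.4135 0.3955 0.116 ]
cap (array([0.4804, 0.345 , 0.0812]), np.float64(0.003608022747551153))
tip (array([0.4451, 0.4727, 0.0429]), np.float64(0.0037340702691944527)) [0.444  0.4686 0.05  ]
redend (array([0.3689, 0.3275, 0.0347]), np.float64(0.0011955896595661024)) [0.3693 0.3235 0.05  ]
slims [ 0.605  -0.3544  0.092 ] [ 0.6038 -0.3564  0.092 ] [ 0.4209 -0.3619  0.092 ] [ 0.4237 -0.3613  0.092 ]
((280.7621154785156, 202.63259887695312), (78.82798767089844, 65.73246765136719), 1.123302698135376) [0.4801 0.2524] [0.6742 0.2487] [0.6659 0.0156] [0.4718 0.023 ]
[True, True]
[True, True]
```

View pics/c1.png

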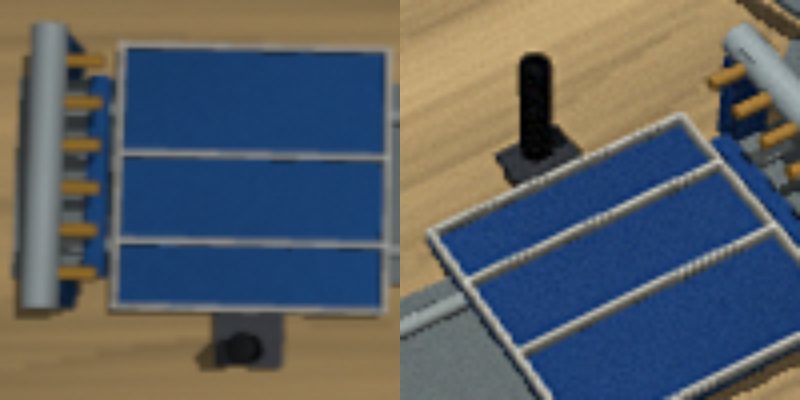

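```bash
python3 - <<'E'
from h import *
P=np.array([onz('top',(225+x/4,160+y/4),.037)[:2] for x,y in((118,43),(392,48),(384,308),(110,306))])
Q=np.array([onz('scene',(290+x/4,140+y/4),.037)[:2] for x,y in((283,117),(32,232))])
print(P,Q,'centre',P.mean(0));
ax=(P[0]-P[1]+P[3]-P[2])/2;print('y len',np.linalg.norm(ax),'yaw',np.arctan2(-ax[0],ax[1]),'xlen',np.linalg.norm((P[0]+P[1]-P[2]-P[3])/2))
print('handle',tri((284.5,247.3),(323.7,155)),onz('top',(284.5,247.3),.116),onz('scene',(323.7,155),.116))
E
```

```text
[[0.6667 0.2106]
 [0.6598 0.0095]
 [0.4693 0.0189]
 [0.4741 0.2169]] [[0.4812 0.2155]
 [0.4729 0.021 ]] centre [0.5675 0.1139]
y len 0.19961310155570766 yaw -0.029297822510060353 xlen 0.19169489125175418
handle (array([0.4412, 0.1206, 0.1139]), np.float64(0.0020117828086332334)) [0.4407 0.1196 0.116 ] [0.4433 0.1205 0.116 ]
```

```bash
python3 - <<'E'
from h import *
S=np.array([.480,.345]);q=down(np.radians(-14))
k=np.array([.411,.395])
r.open_gripper() if readout.state()['opening']<.08 else 0
r.movep([*k,.20],q);r.move_linear([*k,.088],q,.12);print(st());r.close_gripper();print(st())
a0=np.arctan2(*(k-S)[::-1]);print(np.degrees(a0));Rr=.0852
for d in np.arange(10,64,6):
    a=a0+np.radians(d);p=S+Rr*np.array([np.cos(a),np.sin(a)])
    r.move_linear([*p,.088],q,.06);s=readout.state();ft=s['force'][:2]@[-np.sin(a),np.cos(a)];print(round(np.degrees(a),1),s['tcp_pos'],ft.round(1),s['force'].round(1))
    if ft<-12:break
r.wait(.3);r.open_gripper();print(st());r.move_linear([*readout.state()['tcp_pos'][:2],.2],q,.15)
s=camera('top');cv2.imwrite('pics/top1.png',s[:,:,::-1]);print(st())
E
```

```text
(3.2, array([0.4117, 0.3955, 0.0889]), 0.0855, array([-0.2,  0.6,  0.3]))
(3.9, array([0.411 , 0.3954, 0.0884]), 0.0187, array([-0.2, -0.1,  1.3]))
144.07149757717715
154.1 [0.4032 0.3845 0.0884] -4.5 [ 1.5  4.3 -0.6]
160.1 [0.3987 0.3764 0.0883] -5.6 [-0.5  6.1  0.6]
166.1 [0.3951 0.3682 0.0883] -4.1 [-2.4  4.8  2. ]
172.1 [0.3924 0.3597 0.0883] -4.6 [-4.6  5.3  1.4]
178.1 [0.3906 0.351  0.0883] -5.5 [-6.5  5.7  4.9]
184.1 [0.3898 0.3419 0.0883] -5.3 [-8.5  4.7  7.3]
190.1 [0.39   0.3326 0.0883] -5.5 [-10.2   3.7   9.5]
196.1 [0.3901 0.332  0.0883] -18.4 [-11.3  15.9   2.8]
(7.3, array([0.3983, 0.321 , 0.0879]), 0.0855, array([ 0.9, -0.5,  0.9]))
(8.3, array([0.3975, 0.3205, 0.1988]), 0.0852, array([-0.2, -0.3,  0.1]))
```

```bash
python3 - <<'E'
from h import *
t=-.04;q=down(t);k=np.array([.442,.1205]);d=np.array([np.sin(t),-np.cos(t)])
r.movep([*k,.19],q);r.move_linear([*k,.075],q,.15);r.close_gripper();print(st());k0=readout.state()['tcp_pos'][:2]
for L in(.01,.04,.08,.12,.135,.14,.145,.15):
    r.move_linear([*(k0+d*L),.075],q,.1);s=readout.state();f=s['force'][:2]@d;print(L,s['tcp_pos'],f.round(1),s['force'].round(1))
    if f<-14:break
r.wait(.2);r.open_gripper();print(st());r.move_linear([*readout.state()['tcp_pos'][:2],.2],q,.2)
# overview for the nests
r.movep([.44,-.2,.33],down(0));r.wait(.2);m=camera_model('wrist');s=camera('wrist');cv2.imwrite('pics/w0.png',s[:,:,::-1]);np.savez('w0.npz',**m)
s=camera('top');cv2.imwrite('pics/top2.png',s[:,:,::-1]);print(st(),m['pose'])
E
```

```text
(10.6, array([0.4422, 0.1201, 0.0755]), 0.0206, array([-2.6, -1.8,  5.6]))
0.01 [0.4418 0.1099 0.0755] 0.3 [-2.3 -0.2  7.7]
0.04 [0.4407 0.0787 0.0755] 3.0 [-2.4 -2.9  7.4]
0.08 [0.4393 0.0388 0.0754] 2.2 [-1.9 -2.1  8.6]
0.12 [ 0.4379 -0.0012  0.0754] 2.7 [-1.1 -2.6  7. ]
0.135 [ 0.4373 -0.0158  0.0754] 2.7 [-0.8 -2.6  7.3]
0.14 [ 0.4372 -0.0188  0.0755] -1.7 [-0.5  1.8  7.7]
0.145 [ 0.4372 -0.0188  0.0755] -11.3 [-1.4 11.4  9.1]
0.15 [ 0.4372 -0.0188  0.0754] -20.9 [-1.4 21.  10.4]
(14.3, array([ 0.4361, -0.0302,  0.0749]), 0.0851, array([-0.4,  1.1,  0.2]))
(16.3, array([ 0.4401, -0.1987,  0.3293]), 0.0855, array([ 0.6, -0.6,  1.1])) [[ 0.0026 -0.9578 -0.2873  0.512 ]
 [-1.     -0.0026 -0.0005 -0.1992]
 [-0.0003  0.2873 -0.9578  0.4706]
 [ 0.      0.      0.      1.    ]]
```

View pics/w0.png

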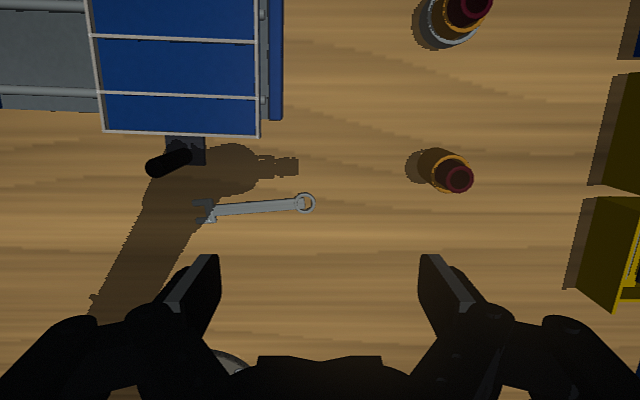

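View pics/top2.png

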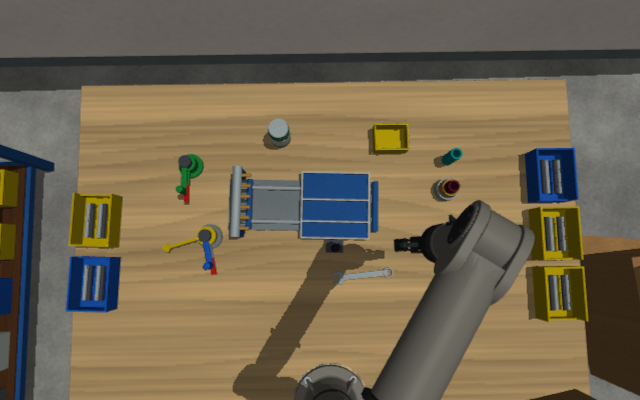

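The lever lies on the red mark and the tray is out at its stop. In the wrist view slim2's mouth is at (459,179) and slim1's at (470,5). Next, a locator for sleeve top rims, tested on this picture.

```bash
cat >> h.py <<'E'
COL={'slim':((160,70,20),(180,255,200),.092,.017),'mid':((12,90,25),(28,255,255),.064,.025),'wide':((85,0,60),(130,75,255),.036,.033)}
def locate(kind,near,base=0.,im=None,m=None,cam='wrist',dbg=None,win=.06):
    if im is None: m=camera_model(cam);im=camera(cam)
    lo,hi,hh,Rd=COL[kind];z=base+hh;bgr=np.ascontiguousarray(im[:,:,::-1])
    msk=cv2.inRange(cv2.cvtColor(bgr,cv2.COLOR_BGR2HSV),lo,hi)
    if kind=='mid': msk&=255*(bgr[:,:,2]>bgr[:,:,0]*2.2).astype(np.uint8)
    msk=cv2.morphologyEx(msk,cv2.MORPH_OPEN,np.ones((2,2)))
    v,u=np.nonzero(msk);o=m['pose'][:3,3]
    D=(m['pose'][:3,:3]@np.linalg.solve(m['mtx'],np.c_[u,v,np.ones(len(u))].T)).T
    P=(o+D*((z-o[2])/D[:,2])[:,None])[:,:2]
    k=np.linalg.norm(P-near,axis=1)<win
    lab=cv2.connectedComponents(msk)[1][v,u]
    ids=lab[k];
    if not len(ids): return None
    best=np.bincount(ids).argmax();Q=P[lab==best]
    e=Q.mean(0)-o[:2];e/=np.linalg.norm(e);n=np.array([-e[1],e[0]])
    a=np.percentile(Q@e,99.8)-Rd;b=Q@n;w=np.percentile(b,[.2,99.8])
    if dbg: cv2.imwrite(dbg,cv2.bitwise_and(bgr,bgr,mask=(msk>0).astype(np.uint8)))
    return a*e+w.mean()*n,round(w[1]-w[0],4),len(Q)   # centre, seen width (should be ~2R), pixels
E
python3 - <<'E'
from h import *
im=cv2.imread('pics/w0.png')[:,:,::-1];m=dict(np.load('w0.npz'))
print(locate('slim',[.422,-.3615],im=im,m=m),locate('mid',[.422,-.3615],im=im,m=m,dbg='pics/d.png'))
for n,im in(('top',cv2.imread('pics/top0.png')[:,:,::-1]),('scene',cv2.imread('pics/scene0.png')[:,:,::-1])):
    mm=camera_model(n)
    for k in COL:
        for c in([.422,-.3615],[.6045,-.355]): print(n,k,locate(k,c,im=im,m=mm))
for uv in((105,130),(258,136)):print(onz('wrist',uv,.037,m))
print('wrench',onz('wrist',(308,203),0,m),onz('wrist',(205,215),0,m))
E
```

```text
(array([ 0.4183, -0.3601]), np.float64(0.0231), 68) (array([ 0.4246, -0.3547]), np.float64(0.0488), 997)
top slim (array([ 0.4185, -0.36  ]), np.float64(0.0303), 144)
top slim (array([ 0.6015, -0.3546]), np.float64(0.0306), 132)
top mid (array([ 0.4187, -0.3508]), np.float64(0.0479), 183)
top mid (array([ 0.5973, -0.3454]), np.float64(0.047), 132)
top wide None
top wide None
scene slim (array([ 0.43, -0.36]), np.float64(0.0303), 158)
scene slim (array([ 0.6135, -0.3543]), np.float64(0.0306), 204)
scene mid (array([ 0.4397, -0.3598]), np.float64(0.0478), 389)
scene mid (array([ 0.6229, -0.3543]), np.float64(0.0477), 277)
scene wide None
scene wide (array([ 0.6366, -0.3812]), np.float64(0.0073), 33)
[0.4708 0.0735 0.037 ]
[ 0.4638 -0.121   0.037 ]
wrench [ 0.3622 -0.1831  0.    ] [ 0.343  -0.0296  0.    ]
```

```bash
python3 - <<'E'
from h import *
r.movep([.54,-.025,.30],down(-.036));r.wait(.2);np.savez('wt.npz',**camera_model('wrist'));A=camera('wrist')
r.movep([.415,-.36,.25],down(0));r.wait(.2);m=camera_model('wrist');np.savez('w1.npz',**m);im=camera('wrist')
cv2.imwrite('pics/wt.png',A[:,:,::-1]);cv2.imwrite('pics/w1.png',im[:,:,::-1])
cv2.imwrite('pics/v1.png',np.hstack([cv2.resize(A,(400,250)),cv2.resize(im,(400,250))])[:,:,::-1])
h=cv2.cvtColor(np.ascontiguousarray(im[:,:,::-1]),cv2.COLOR_BGR2HSV)
P=m['pose'];x=m['mtx']@(P[:3,:3].T@(np.array([.422,-.361,.092])-P[:3,3]));u,v=(x[:2]/x[2]).astype(int);print(u,v,st())
print(h[v,u-60:u+60:5].tolist());print(h[v-60:v+90:6,u].tolist())
for k in('slim','mid'):print(locate(k,[.42,-.36],im=im,m=m))
E
```

```text
319 172 (18.9, array([ 0.416 , -0.3591,  0.25  ]), 0.0851, array([-0.4, -0.4, -0.1]))
[[18, 131, 64], [19, 123, 62], [18, 132, 62], [18, 138, 63], [19, 134, 61], [18, 132, 120], [16, 134, 63], [17, 131, 64], [18, 186, 63], [0, 143, 48], [2, 155, 51], [10, 139, 33], [11, 131, 37], [11, 142, 36], [11, 143, 34], [3, 151, 49], [4, 153, 50], [18, 201, 127], [18, 130, 137], [18, 128, 139], [18, 128, 137], [18, 128, 139], [18, 129, 138], [19, 127, 137]]
[[18, 128, 137], [18, 129, 142], [18, 128, 137], [18, 128, 129], [17, 141, 103], [18, 178, 53], [12, 174, 63], [11, 146, 35], [0, 154, 58], [15, 139, 57], [11, 131, 37], [9, 146, 35], [11, 158, 34], [6, 155, 33], [18, 130, 139], [17, 130, 133], [18, 129, 138], [18, 132, 122], [18, 128, 138], [18, 128, 133], [18, 131, 138], [18, 127, 148], [18, 130, 153], [19, 128, 141], [18, 129, 138]]
(array([ 0.4335, -0.3631]), np.float64(0.0303), 144)
(array([ 0.4234, -0.3631]), np.float64(0.0498), 914)
```

View pics/v1.png

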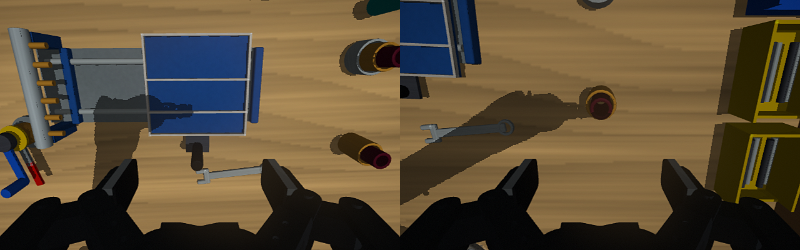

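```bash
python3 - <<'E'
s=open('h.py').read()
s=s.replace("    msk=cv2.morphologyEx","    if kind=='slim': msk=cv2.inRange(cv2.cvtColor(bgr,cv2.COLOR_BGR2HSV),(0,85,20),(12,255,130))|msk\n    msk=cv2.morphologyEx",1)
s=s.replace("((12,90,25),(28,255,255)","((12,155,25),(24,255,255)")
open('h.py','w').write(s)
E
python3 - <<'E'
from h import *
im=cv2.imread('pics/w1.png')[:,:,::-1];m=dict(np.load('w1.npz'))
print(locate('slim',[.42,-.36],im=im,m=m,dbg='pics/d1.png'),locate('mid',[.42,-.36],im=im,m=m))
im=cv2.imread('pics/w0.png')[:,:,::-1];m0=dict(np.load('w0.npz'))
print(locate('slim',[.42,-.36],im=im,m=m0,),locate('mid',[.42,-.36],im=im,m=m0))
m=dict(np.load('wt.npz'));A=cv2.imread('pics/wt.png');h=cv2.cvtColor(A,cv2.COLOR_BGR2HSV)
k=cv2.inRange(h,(105,120,30),(125,255,255));k[:,:232]=0;k[:,396:]=0;k[220:]=0
c=max(cv2.findContours(cv2.morphologyEx(k,cv2.MORPH_CLOSE,np.ones((13,13))),0,2)[0],key=cv2.contourArea)[:,0]
P=np.array([onz('wrist',p,.028,m)[:2] for p in c],np.float32)
b=cv2.minAreaRect(P);print(b,cv2.boxPoints(b))
# white strips: walk columns, report world x of white runs at z=.037
for col in(270,300,330,360):
    w=np.nonzero((h[:220,col,1]<75)&(h[:220,col,2]>60))[0]
    print(col,[onz('wrist',(col,v),.037,m)[:2].round(4).tolist() for v in w])
E
```

```text
(array([ 0.4217, -0.3634]), np.float64(0.0323), 1172) (array([ 0.4236, -0.3632]), np.float64(0.0484), 842)
(array([ 0.4202, -0.3625]), np.float64(0.0322), 861) (array([ 0.425 , -0.3541]), np.float64(0.0484), 950)
((0.5620416402816772, -0.024847552180290222), (0.1914282739162445, 0.18720121681690216), 87.77062225341797) [[ 0.4648 -0.1168]
 [ 0.6518 -0.1241]
 [ 0.6593  0.0672]
 [ 0.4722  0.0744]]
270 [[0.6616, 0.0206], [0.6606, 0.0207], [0.6596, 0.0208], [0.6585, 0.0209], [0.6575, 0.0209], [0.5816, 0.0272], [0.5805, 0.0273], [0.5793, 0.0274], [0.5197, 0.0324], [0.5184, 0.0325], [0.5172, 0.0326], [0.5159, 0.0327], [0.5146, 0.0328], [0.4713, 0.0364], [0.4699, 0.0365], [0.4685, 0.0366], [0.4672, 0.0367]]
300 [[0.6603, -0.013], [0.6592, -0.0129], [0.6582, -0.0129], [0.6571, -0.0128], [0.5801, -0.0084], [0.579, -0.0083], [0.5778, -0.0082], [0.5182, -0.0048], [0.5169, -0.0047], [0.5156, -0.0047], [0.5144, -0.0046], [0.4697, -0.002], [0.4683, -0.002], [0.4669, -0.0019], [0.4656, -0.0018]]
330 [[0.6589, -0.0466], [0.6578, -0.0465], [0.6568, -0.0465], [0.6558, -0.0465], [0.5798, -0.044], [0.5787, -0.044], [0.5775, -0.044], [0.5763, -0.0439], [0.5166, -0.042], [0.5154, -0.042], [0.5141, -0.0419], [0.5128, -0.0419], [0.4681, -0.0405], [0.4667, -0.0404], [0.4653, -0.0404], [0.464, -0.0403]]
360 [[0.6575, -0.0801], [0.6565, -0.0801], [0.6554, -0.0801], [0.6544, -0.0801], [0.5784, -0.0796], [0.5772, -0.0796], [0.576, -0.0796], [0.5749, -0.0796], [0.5151, -0.0792], [0.5138, -0.0792], [0.5125, -0.0792], [0.5113, -0.0792], [0.4665, -0.0789], [0.4651, -0.0789], [0.4637, -0.0789], [0.4624, -0.0789]]
```

```bash
cat >> h.py <<'E'
YAW=-.036;C=np.array([.5624,-.0245]);Q=down(YAW)
def T(x,y): return C+np.array([[np.cos(YAW),-np.sin(YAW)],[np.sin(YAW),np.cos(YAW)]])@[x,y]
def intray(p): return np.array([[np.cos(YAW),np.sin(YAW)],[-np.sin(YAW),np.cos(YAW)]])@(np.array(p)-C)
TIP={'slim':.067,'mid':.040,'wide':.012}
def pick(kind,p,base=0.,up=.235):
    z=base+TIP[kind];r.movep([*p,max(z+.1,.2)],Q);r.move_linear([*p,z+.03],Q,.2);r.move_linear([*p,z],Q,.08)
    print('at',st());r.close_gripper();print('grip',st());r.move_linear([*p,up],Q,.15);print('up',st())
def place(kind,x,y,base=.0285):
    p=T(x,y);z=base+TIP[kind];r.movep([*p,.235],Q);r.move_linear([*p,z+.02],Q,.2);r.move_linear([*p,z],Q,.05);r.wait(.2)
    print('down',st());r.open_gripper();r.wait(.1);r.move_linear([*p,.235],Q,.2);print('off',st())
def look(kind,p,base=0.,z=.25,dx=-.005,dbg=None):
    r.movep([p[0]+dx,p[1],z],Q);r.wait(.2);return locate(kind,p,base,dbg=dbg)
E
python3 - <<'E'
from h import *
pick('slim',[.4212,-.363]);place('slim',-.072,.05)
im=camera('wrist');m=camera_model('wrist');cv2.imwrite('pics/w2.png',im[:,:,::-1])
l=locate('slim',T(-.072,.05),.028,im=im,m=m);print(l,intray(l[0]) if l else 0)
r.movep([.59,-.353,.25],Q);r.wait(.2);m=camera_model('wrist');im=camera('wrist');cv2.imwrite('pics/w3.png',im[:,:,::-1])
for k in COL:print(k,locate(k,[.603,-.355],im=im,m=m))
a=camera('top');cv2.imwrite('pics/top3.png',a[:,:,::-1])
E
```

```text
at (20.4, array([ 0.4209, -0.3628,  0.0665]), 0.0856, array([ 0.6, -0.1, -0.1]))
grip (21.0, array([ 0.4215, -0.3629,  0.0675]), 0.0315, array([-0.6,  1.1,  3.3]))
up (22.2, array([ 0.4208, -0.3624,  0.2339]), 0.0312, array([-0.7, -0. , -1.3]))
down (25.2, array([0.4922, 0.0283, 0.0955]), 0.0313, array([-1.3,  0.9,  0.6]))
off (26.8, array([0.4914, 0.0283, 0.234 ]), 0.0852, array([ 0.6, -0.2, -0.6]))
(array([0.492 , 0.0279]), np.float64(0.0311), 1656) [-0.0723  0.0498]
slim (array([ 0.606 , -0.3577]), np.float64(0.0325), 1145)
mid (array([ 0.6072, -0.3576]), np.float64(0.0483), 795)
wide (array([ 0.6178, -0.3725]), np.float64(0.0036), 10)
```

```bash
python3 - <<'E'
from h import *
pick('slim',[.6063,-.3577]);place('slim',-.072,-.05)
l=locate('slim',T(-.072,-.05),.028);print(l,intray(l[0]) if l else 0)
l=look('mid',np.array([.424,-.363]));print(l)
im=camera('wrist');cv2.imwrite('pics/w4.png',im[:,:,::-1])
if l and abs(l[1]-.0485)<.003 and np.linalg.norm(l[0]-[.424,-.363])<.02:
    pick('mid',l[0]);place('mid',-.016,.05);l=locate('mid',T(-.016,.05),.028);print(l,intray(l[0]) if l else 0)
r.movep([.59,-.353,.25],Q);r.wait(.2);m=camera_model('wrist');im=camera('wrist');cv2.imwrite('pics/w5.png',im[:,:,::-1])
for k in COL:print(k,locate(k,[.606,-.357],im=im,m=m))
a=camera('top');cv2.imwrite('pics/top4.png',a[:,:,::-1])
cv2.imwrite('pics/v2.png',np.hstack([cv2.resize(a[100:300,220:540],(400,250)),cv2.resize(im,(400,250))])[:,:,::-1])
E
```

```text
at (30.1, array([ 0.606 , -0.3574,  0.0663]), 0.0853, array([-0.8,  0.4,  0.3]))
grip (30.6, array([ 0.6067, -0.3575,  0.0677]), 0.0324, array([0.3, 1.2, 3.3]))
up (31.9, array([ 0.606 , -0.3573,  0.2336]), 0.033, array([ 0.7, -0.3, -1.9]))
down (34.6, array([ 0.4888, -0.0716,  0.0956]), 0.0327, array([-0.5,  1.6,  2.7]))
off (36.1, array([ 0.4879, -0.0715,  0.234 ]), 0.0855, array([-0.4,  0.4, -0.5]))
(array([ 0.4887, -0.0714]), np.float64(0.0318), 1592) [-0.072  -0.0495]
(array([ 0.4209, -0.3632]), np.float64(0.0489), 1508)
at (39.2, array([ 0.4206, -0.363 ,  0.0395]), 0.0856, array([ 0.6, -0.3,  0.1]))
grip (39.7, array([ 0.4213, -0.3627,  0.0409]), 0.0484, array([-1. ,  1.8,  5.2]))
up (41.1, array([ 0.4206, -0.3626,  0.234 ]), 0.0483, array([ 0.3,  0.4, -2.6]))
down (44.3, array([0.5484, 0.0263, 0.0689]), 0.0484, array([-1.5,  2.1,  5.2]))
off (45.8, array([0.5474, 0.0264, 0.2338]), 0.0852, array([-0.3, -0.2,  0.4]))
(array([0.5631, 0.0241]), np.float64(0.047), 451) [-0.001   0.0486]
slim None
mid (array([ 0.6061, -0.3576]), np.float64(0.0483), 1367)
wide (array([ 0.6571, -0.3586]), np.float64(0.0014), 4)
```

View pics/v2.png

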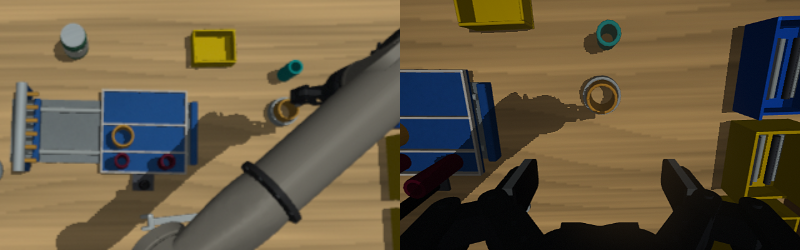

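Both slims and mid2 stand in their rows (left crop). mid1 is still nested in the wide sleeve at the right crop's (602,95). Continuing.

```bash
python3 - <<'E'
from h import *
pick('mid',[.6061,-.3576]);place('mid',-.016,-.05)
r.movep([.56,-.03,.33],Q);r.wait(.2);im=camera('wrist');cv2.imwrite('pics/w6.png',im[:,:,::-1]);np.savez('w6.npz',**camera_model('wrist'))
r.movep([.58,-.353,.25],Q);r.wait(.2);m=camera_model('wrist');np.savez('w7.npz',**m);b=camera('wrist');cv2.imwrite('pics/w7.png',b[:,:,::-1])
cv2.imwrite('pics/v3.png',np.hstack([cv2.resize(im,(400,250)),cv2.resize(b,(400,250))])[:,:,::-1])
P=m['pose'];x=m['mtx']@(P[:3,:3].T@(np.array([.606,-.358,.036])-P[:3,3]));u,v=(x[:2]/x[2]).astype(int);print(u,v,st())
h=cv2.cvtColor(np.ascontiguousarray(b[:,:,::-1]),cv2.COLOR_BGR2HSV);print(h[v,u-50:u+50:3].tolist())
E
```

```text
at (49.2, array([ 0.6058, -0.3573,  0.0392]), 0.0855, array([-0. , -0.5,  0.7]))
grip (49.7, array([ 0.6067, -0.3569,  0.0412]), 0.0487, array([-0.4,  3.1,  5.5]))
up (51.1, array([ 0.6058, -0.3571,  0.2336]), 0.0486, array([ 0.2, -0.2, -3.5]))
down (53.9, array([ 0.545 , -0.0736,  0.0691]), 0.0483, array([-1.8,  2. ,  5.4]))
off (55.4, array([ 0.5439, -0.0734,  0.2338]), 0.0854, array([-0.2,  0.2, -0.3]))
323 143 (57.7, array([ 0.5811, -0.3514,  0.2505]), 0.0855, array([0.3, 0.6, 0.2]))
[[18, 130, 141], [18, 128, 140], [18, 128, 139], [18, 127, 139], [18, 128, 145], [17, 129, 69], [18, 128, 68], [78, 11, 121], [60, 12, 42], [18, 129, 142], [18, 128, 138], [17, 128, 138], [18, 128, 139], [18, 128, 138], [18, 129, 138], [18, 128, 138], [18, 129, 138], [18, 127, 137], [18, 125, 137], [18, 126, 136], [18, 131, 136], [18, 131, 138], [17, 134, 63], [17, 128, 72], [18, 127, 70], [20, 50, 46], [72, 11, 118], [18, 139, 138], [17, 128, 136], [18, 132, 135], [18, 128, 134], [18, 128, 135], [18, 126, 134], [18, 129, 134]]
```

View pics/v3.png

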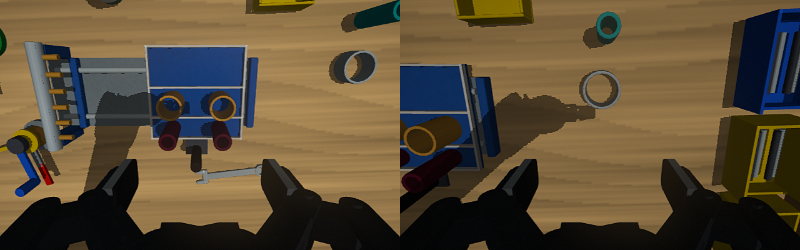

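```bash
sed -i "s/'wide':((85,0,60),(130,75,255)/'wide':((0,0,35),(180,60,255)/" h.py; python3 - <<'E'
from h import *
l=locate('wide',[.606,-.358],im=cv2.imread('pics/w7.png')[:,:,::-1],m=dict(np.load('w7.npz')));print(l)
assert abs(l[1]-.065)<.003
pick('wide',l[0]);place('wide',.056,0)
r.movep([.56,-.03,.33],Q);r.wait(.2);m=camera_model('wrist');im=camera('wrist');cv2.imwrite('pics/w8.png',im[:,:,::-1])
for k,p in(('wide',(.056,0)),('mid',(-.016,.05)),('mid',(-.016,-.05)),('slim',(-.072,.05)),('slim',(-.072,-.05))):
    l=locate(k,T(*p),.028,im=im,m=m,win=.03);print(k,p,l,intray(l[0]) if l else 0)
r.movep([.42,-.33,.33],Q);a=camera('top');cv2.imwrite('pics/top5.png',a[:,:,::-1]);s=camera('scene')
cv2.imwrite('pics/v4.png',np.vstack([np.hstack([cv2.resize(a[130:270,150:400],(400,224)),cv2.resize(s[90:230,240:490],(400,224))]),np.hstack([cv2.resize(im,(400,250)),cv2.resize(s,(400,250))])])[:,:,::-1]);print(st())
E
```

```text
(array([ 0.6054, -0.3577]), np.float64(0.0642), 1183)
at (59.5, array([ 0.605 , -0.3575,  0.0112]), 0.0852, array([ 0.5, -0.6,  0.2]))
grip (59.8, array([ 0.6062, -0.3578,  0.0135]), 0.0649, array([-0.6,  1.4,  6.1]))
up (61.5, array([ 0.6051, -0.3573,  0.2338]), 0.0646, array([-0.3, -0.1, -3.1]))
down (64.5, array([ 0.6185, -0.0263,  0.0414]), 0.065, array([-2.7,  0.9,  5.5]))
off (66.1, array([ 0.6177, -0.0261,  0.2337]), 0.0853, array([0.8, 0.3, 0.7]))
wide (0.056, 0) (array([ 0.618 , -0.0296]), np.float64(0.0644), 896) [ 0.0558 -0.0031]
mid (-0.016, 0.05) (array([0.5486, 0.023 ]), np.float64(0.0474), 442) [-0.0155  0.0469]
mid (-0.016, -0.05) (array([ 0.5445, -0.0747]), np.float64(0.0476), 460) [-0.0161 -0.0508]
slim (-0.072, 0.05) (array([0.4923, 0.0269]), np.float64(0.0316), 1197) [-0.072   0.0488]
slim (-0.072, -0.05) (array([ 0.4881, -0.0716]), np.float64(0.0318), 1165) [-0.0726 -0.0498]
(68.2, array([ 0.4218, -0.3283,  0.3296]), 0.0852, array([ 0.3,  0.7, -0.7]))
```

View pics/v4.png

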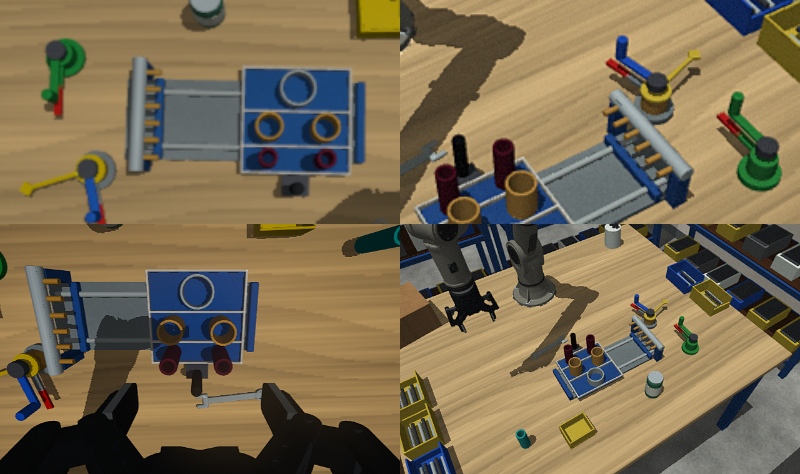

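All five stand in their rows and the lever is on the red mark. Sliding the tray home.

```bash
python3 - <<'E'
from h import *
k=np.array([.438,-.0188]);d=np.array([-np.sin(YAW),np.cos(YAW)])
r.movep([*k,.21],Q);r.move_linear([*k,.075],Q,.12);r.close_gripper();print(st());k0=readout.state()['tcp_pos'][:2]
for L in(.06,.12,.134,.138,.141,.144,.147,.15):
    r.move_linear([*(k0+d*L),.075],Q,.06);s=readout.state();f=s['force'][:2]@d;print(L,s['tcp_pos'],f.round(1))
    if f<-14:break
r.wait(.3);r.open_gripper();r.move_linear([*readout.state()['tcp_pos'][:2],.22],Q,.15)
C[:]=C+d*.139
r.movep([.56,.11,.33],Q);r.wait(.2);m=camera_model('wrist');im=camera('wrist');cv2.imwrite('pics/w9.png',im[:,:,::-1])
for k,p in(('wide',(.056,0)),('mid',(-.016,.05)),('mid',(-.016,-.05)),('slim',(-.072,.05)),('slim',(-.072,-.05))):
    l=locate(k,T(*p),.028,im=im,m=m,win=.03);print(k,p,l,intray(l[0]) if l else 0)
r.movep([.40,.15,.3],Q);a=camera('top');cv2.imwrite('pics/top6.png',a[:,:,::-1]);print(st())
cv2.imwrite('pics/v5.png',np.hstack([cv2.resize(a[130:290,150:406],(400,250)),cv2.resize(im,(400,250))])[:,:,::-1])
E
```

```text
(71.3, array([ 0.4381, -0.0188,  0.0753]), 0.0205, array([-1.1, -0.2,  4.4]))
0.06 [0.4402 0.0413 0.0753] -1.4
0.12 [0.4424 0.1014 0.0753] -2.0
0.134 [0.4429 0.1166 0.0753] 0.5
0.138 [0.443  0.1196 0.0753] -0.1
0.141 [0.4431 0.1211 0.0753] -3.4
0.144 [0.4431 0.1211 0.0753] -8.9
0.147 [0.443  0.1211 0.0752] -13.6
0.15 [0.443  0.1211 0.0752] -19.5
wide (0.056, 0) (array([0.6231, 0.1103]), np.float64(0.0643), 907) [ 0.0558 -0.0021]
mid (-0.016, 0.05) (array([0.5535, 0.163 ]), np.float64(0.0471), 439) [-0.0156  0.048 ]
mid (-0.016, -0.05) (array([0.5495, 0.0652]), np.float64(0.0476), 456) [-0.0162 -0.0498]
slim (-0.072, 0.05) (array([0.4968, 0.167 ]), np.float64(0.0317), 1191) [-0.0725  0.05  ]
slim (-0.072, -0.05) (array([0.493 , 0.0684]), np.float64(0.0318), 1164) [-0.0727 -0.0487]
(79.1, array([0.4011, 0.1499, 0.3008]), 0.0854, array([-0.7, -0.5,  0.5]))
```

View pics/v5.png

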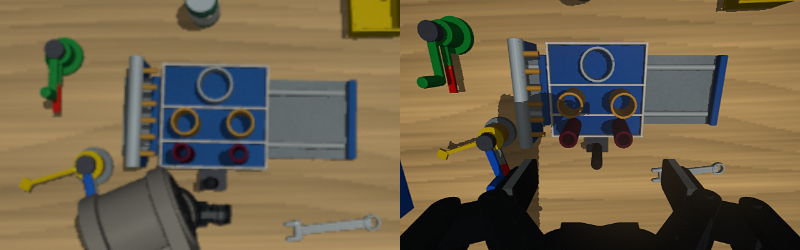

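```bash
python3 - <<'E'
from h import *
r.movep([.44,.38,.33],Q);r.wait(.2);np.savez('w10.npz',**camera_model('wrist'));im=camera('wrist')
cv2.imwrite('pics/w10.png',im[:,:,::-1]);print(st())
E
```

```text
(80.3, array([0.4403, 0.3786, 0.3312]), 0.0856, array([-0.3, -0.9, -0.2]))
```

View pics/w10.png

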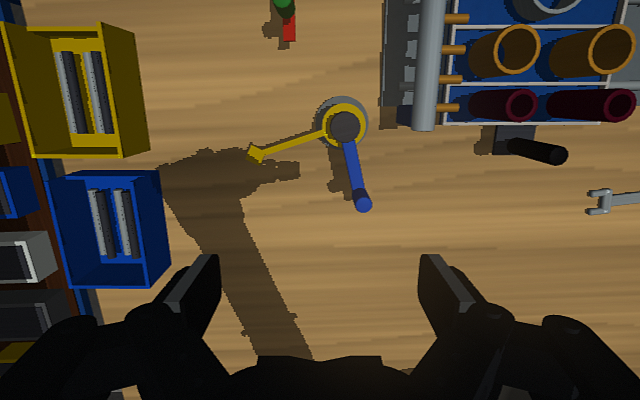

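```bash
python3 - <<'E'
from h import *
im=cv2.imread('pics/w10.png');m=dict(np.load('w10.npz'));h=cv2.cvtColor(im,cv2.COLOR_BGR2HSV)
Y=cv2.inRange(h,(20,160,60),(34,255,255));B=cv2.inRange(h,(105,150,50),(125,255,255))
def line(M,box,z):
    k=np.zeros_like(M);x0,y0,x1,y1=box;k[y0:y1,x0:x1]=M[y0:y1,x0:x1];v,u=np.nonzero(k)
    P=np.array([onz('wrist',p,z,m)[:2] for p in zip(u,v)]);c=P.mean(0);d=np.linalg.svd(P-c)[2][0];return c,d,np.degrees(np.arctan2(d[1],d[0])),len(u)
a=line(Y,(272,100,316,165),.053);hd=line(Y,(240,138,272,170),.053);b=line(B,(335,146,368,186),.078)
print('ptr',a,'head',hd[0],'bar',b)
S0=onz('wrist',(344.5,126.5),.081,m)[:2];print('cap',S0,'knob',onz('wrist',(364,205),.116,m))
A=np.c_[a[1],-b[1]];t=np.linalg.solve(A,b[0]-a[0]);S=a[0]+t[0]*a[1];print('S from lines',S)
for s in(S0,S,np.array([.479,.345])):print(np.degrees(np.arctan2(*(hd[0]-s)[::-1])),np.degrees(np.arctan2(*(onz('wrist',(364,205),.116,m)[:2]-s)[::-1])))
E
```

```text
ptr (array([0.4607, 0.408 ]), array([ 0.2884, -0.9575]), np.float64(-73.23564729167481), 330) head [0.4473 0.4551] bar (array([0.4329, 0.3367]), array([-0.9757, -0.2192]), np.float64(-167.33715193699842), 505)
cap [0.4793 0.3463] knob [0.3951 0.3285 0.116 ]
S from lines [0.4791 0.3471]
106.42325642074796 -168.0614495743725
106.39488734721667 -167.50854570524115
106.07684082888684 -168.8610591383888
```

```bash
python3 - <<'E'
from h import *
S=np.array([.4793,.3465]);pt=lambda a:[*(S+.085*np.array([np.cos(np.radians(a)),np.sin(np.radians(a))])),.088];q=lambda a:down(np.radians(a-180))
print([solve_ik(pt(a),q(a)) for a in(192,106.5)])
k=pt(192);r.movep([*k[:2],.2],q(192));r.move_linear(k,q(192),.12);r.close_gripper();print(st())
for a in[*range(184,107,-8),106.5]:
    r.move_linear(pt(a),q(a),.07)
print(st(),pt(106.5));r.wait(.3);print(st());r.open_gripper();r.wait(.2);r.move_linear([*readout.state()['tcp_pos'][:2],.22],None,.1)
r.movep([.42,.38,.33],Q);r.wait(.2);m=camera_model('wrist');np.savez('w11.npz',**m);im=camera('wrist');cv2.imwrite('pics/w11.png',im[:,:,::-1]);print(st())
E
```

```text
[array([-1.5102,  0.5859,  1.1008,  1.8348, -0.5883,  1.0938, -1.551 ]), array([-1.4687,  0.8941,  1.2318,  1.5175, -0.8552,  1.3433, -3.0105])]
(82.7, array([0.3958, 0.3306, 0.0884]), 0.018, array([-1.4,  3.3,  3.5]))
(86.1, array([0.456 , 0.4294, 0.0885]), 0.0183, array([-0.3,  5.8,  4. ])) [np.float64(0.4551586957001666), np.float64(0.4279996774637964), 0.088]
(86.4, array([0.4559, 0.4294, 0.0886]), 0.0184, array([0.5, 5.8, 4.1]))Traceback (most recent call last):
  File "<stdin>", line 7, in <module>
rig.IKError: the arm cannot follow that straight line within its joint ranges
```

```bash
python3 - <<'E'
from h import *
print(st());p=readout.state()['tcp_pos'][:2]
for dy in(8,15,25):
    try: r.move_linear([*p,.2],down(np.radians(-73.5+dy)),.1);break
    except r.IKError: print('no',dy)
r.movep([.42,.38,.33],Q);r.wait(.2);m=camera_model('wrist');im=camera('wrist')[:,:,::-1];cv2.imwrite('pics/w11.png',im);print(st())
im=np.ascontiguousarray(im);h=cv2.cvtColor(im,cv2.COLOR_BGR2HSV)
np.savez('w11.npz',**m)
E
```

```text
(87.3, array([0.4552, 0.428 , 0.088 ]), 0.0856, array([-0.8, -0.1,  0.9]))
(89.7, array([0.4197, 0.3802, 0.3289]), 0.0852, array([1.1, 0.4, 0.4]))
```

View pics/w11.png

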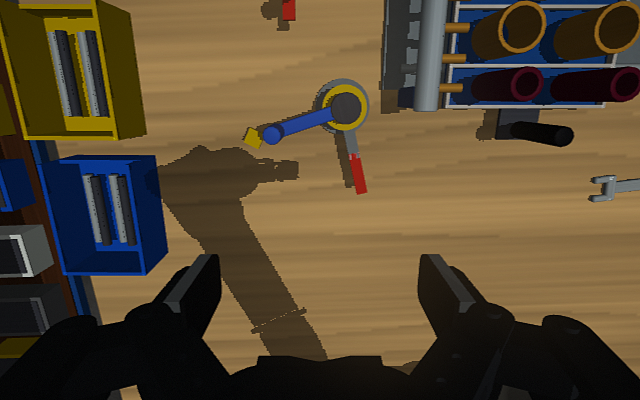

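```bash
python3 - <<'E'
from h import *
im=cv2.imread('pics/w11.png');m=dict(np.load('w11.npz'));h=cv2.cvtColor(im,cv2.COLOR_BGR2HSV)
B=cv2.inRange(h,(105,150,50),(125,255,255));Y=cv2.inRange(h,(20,160,60),(34,255,255))
def pts(M,box,z):
    x0,y0,x1,y1=box;v,u=np.nonzero(M[y0:y1,x0:x1]);return np.array([onz('wrist',p,z,m)[:2] for p in zip(u+x0,v+y0)])
P=pts(B,(286,100,328,142),.076);c=P.mean(0);d=np.linalg.svd(P-c)[2][0];print('bar',np.degrees(np.arctan2(d[1],d[0])))
S=onz('wrist',(346,105.5),.081,m)[:2];k=onz('wrist',(271.5,135),.116,m)[:2];hd=pts(Y,(240,120,272,155),.053).mean(0)
print('S',S,'knob',k,np.linalg.norm(k-S),*[np.degrees(np.arctan2(*(p-S)[::-1])) for p in(k,hd)])
m=camera_model('wrist');im=camera('wrist');C[:]=C+.139*np.array([.036,1])
a=camera('top');cv2.imwrite('pics/top7.png',a[:,:,::-1]);s=camera('scene')
cv2.imwrite('pics/v6.png',np.hstack([cv2.resize(a[130:290,150:406],(400,250)),cv2.resize(s[90:250,240:496],(400,250))])[:,:,::-1])
E
```

```text
bar -71.99789101297324
S [0.4813 0.3456] knob [0.4553 0.4266] 0.08511411658977565 107.77587968367897 107.17906678410657
```

View pics/v6.png

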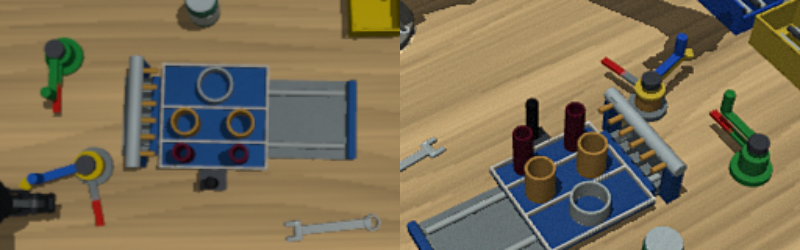

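The lever is about 1° off the pointer (4.6° allowed), the tray is home, and all five sleeves stand in their rows. Handing in.

```bash
python3 -c "
from h import *
print(st(),r.finish_job())"
```

```text
the job is handed in; nothing more can be done
(89.8, array([0.4199, 0.3801, 0.3295]), 0.0852, array([ 0.4, -0.6,  0.2])) None
```

I handed the job in at 89.8 s, though `finish_job` gave no verdict: all five sleeves stand in their rows, the tray is home at its stop, and the lever measures about 1° off the yellow pointer.

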